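# Load the eyedrop tray and hold it up level

### The job

Pick the eyedrop bottle with the blue cap out of the cluttered open box and stand it upright on the empty end of the steel tray, without letting it drop. Then grip the black bar of the tray's handle, lift the tray, keeping it level, until it is at least 10 cm clear of the cart top, and finish while holding it there, level and still, with both bottles standing at their ends. Leave the other things in the box and on the cart where they are.

Things in the scene. Friction and masses are not known exactly. Their poses are not given: they have to be found in the camera images.
- blue_bottle: The bottle to move: white eyedrop bottle, blue cap and blue band, standing upright in the box. Round body 25 mm across and 36 mm high, shoulder to 43 mm, cap 18 mm across from 42 to 66 mm. Origin at the centre of its underside, z up along the bottle. 15 to 31 g. It may stand at any of four spots in the box.
- box: White polypropylene box fixed to the cart, open, 150 (its x) x 200 (its y) x 42 mm high, walls and floor 4 mm. Its grey lid is folded right back from the +x rim and slopes down onto the cart, reaching 222 mm from the origin along +x. Origin at the centre of the underside, on the cart top (z = 0).
- orange_bottle: Bystander standing in the box: same shape as the blue-cap bottle (66 mm high), orange cap and band. Origin at the centre of its underside.
- lip_balm: Bystander standing in the box: green stick 20 mm across, 62 mm high. Origin at the centre of its underside.
- jar: Bystander standing in the box: amber jar with black lid, 32 mm across, 40 mm high. Origin at the centre of its underside.
- lens_case: Bystander lying in the box: lens case with a white and a red round cup, 59 x 28 x 15 mm. Origin at the centre of its underside.
- clipper: Bystander lying in the box: steel nail clipper 55 x 12 x 12 mm. Origin at the centre of its underside.
- tray: Loose steel tray standing on the cart, 230 mm along its x, 110 mm along its y, floor 4 mm thick, rim 4 mm thick and 12 mm high, with a rigid handle standing at its middle: two 8 mm posts 32 mm either side of the centre along x, carrying a black bar. Origin at the centre of the underside, z up. 0.3 to 0.5 kg, balanced about the middle.
- tray_bar (a point): Middle of the tray's black handle bar, 92 mm above the tray's underside. The bar runs along the tray's x: 76 mm long, 12 mm wide (tray y), 16 mm high. Axes as the tray's.
- tray_empty_end (a point): Middle of the empty end of the tray, on its floor: 80 mm from the tray's centre along its +x, 4 mm above the underside. Axes as the tray's.
- white_bottle: White eyedrop bottle with a yellow cap and band, same shape and size as the blue-cap bottle (66 mm high), already standing near the middle of the tray's other (-x) end, about 80 mm from the centre. Origin at the centre of its underside.
- mug: Bystander: blue ceramic mug, 76 mm across, 85 mm high, on the cart beyond the tray. Origin at the centre of its underside.
- tweezers: Bystander: silver tweezers 110 mm long, 6 mm high, lying on the cart. Origin at the centre of the underside.
- lamp: Clip-on lamp fixed at the right edge of the cart: white clamp 60 x 90 x 50 mm, bent neck and white shade reaching 310 mm high and about 110 mm inward (+y) from its origin. Origin at the centre of the clamp's underside.
Things that resemble listed ones, but are neither listed nor needed, are in the scene too. What is shaped like the white_bottle but red is not meant.

How it is judged:
By the outcome, as a careful person would: the job done as asked, in the order asked, and still so for the second after the job is handed in, while the arm keeps its last pose, push and grip.
It also fails if it takes over 54 s, if anything falls off the work surface, if the arm or the gripper's body presses on something with over 40 N, if the wrist force passes 120 N, or if a joint passes its speed limit or range.

### The arm

A 6-joint arm with a two-finger parallel gripper is mounted at the origin on the work surface. World frame = base frame: x ahead of the robot, y to its left, z up, the work surface at z = 0. Lengths are in m, angles in rad, forces in N, time in s.
With the tool pointing down it reaches from about 0.4 to 0.825 m from the base axis. Payload 7 kg.
Tool frame: the origin (TCP) lies at the very end of the fingers, on their centre line; the grasp point (between the pads) lies arm.grip_point_offset behind it (arm.grip_point_offset is the distance from the TCP to the grasp point, in m); z points along the fingers, y is the line along which they close (so a half turn about z gives the same grasp; the last joint's range is limited). The gripper opens to 88 mm and grips with 3 to 60 N. Pads are 19 mm wide; open, the fingers measure 130 mm over their backs; the gripper's body (78 mm by 193 mm) begins 47 mm behind the grasp point.
Start: joints at [-0.943, 0.359, 0.012, 0, -1.224, -0.288], TCP at [0.225, -0.636, 0.227] pointing down, gripper open.
Joint ranges: [-3.07, 3.07], [-1.43, 2.12], [-1.02, 1.25], [-3.03, 1.67], [-3.05, -0], [-3.03, 3.03]. Speed limits (rad/s): [2.39, 2.39, 3.01, 3.14, 3.14, 3.14].

### API

Orientations are given as [roll, pitch, yaw] about the fixed x, y, z axes, in that order (R = Rz(yaw) Ry(pitch) Rx(roll)).
In Python, from station import arm gives the robot as it stands.
- The arm moves only by the shell command python3 -m crank 'ROWS' [OPENING] [FORCE]. ROWS is JSON, a list of rows, each an object of numbers: "dx", "dy", "dz": the shift along the tool's x, y, z in cm; "wx", "wy", "wz": the turn, a rotation vector about the tool's x, y, z in degrees. A call has exactly 10 rows; each row is the pose to reach, as a shift and turn from the pose commanded when the call began, along the tool's axes at that moment; what a row does not reach only later rows make up. A row lasts 1/8 s, in which the tool goes at most 62.5 mm and 10.7 degrees, less where a joint would pass 70% of its speed; a pose out of reach is approached as far as the arm can. A call with a gripper value outside its range is refused whole. OPENING is the finger opening in cm, from 0 to 8.76, set as the call begins (- or left out, the last holds). The fingers move at their own pace and stop on an object; FORCE is the grip in N (left out, the last holds). Time passes only in rows, so rows that repeat a pose let the fingers close, or fill a call up. It gives the time, the measured TCP pose, the force, the opening and the grip force at its end, in the units of the state.
- arm.get_state(): the state, without advancing time (a new reading comes with each control period).
- arm.grab_frame(name): name is "scene" or "top"; returns the picture (480x640x3 uint8, red, green, blue); there is no depth.
- arm.calibration(name): a dict with "fx", "fy", "cx", "cy" (pixels), "dist_coeffs" ([k1, k2, p1, p2, k3] as OpenCV has them; the pictures are not rectified), "world_from_camera" (4x4, takes a point from camera to world coordinates). Camera axes: x right, y down, z forward; pixel columns grow to the right and rows downward; lengths in m; the calibration is good to about 2 mm. A picture is of the moment at which its call begins. calibration takes no time and is no camera call.
- arm.job_done(): hands the job in; it is judged then, once.
Trained networks look in the newest picture that a camera, given by its name, has taken for a name from the list of things; names that differ only in an ending like _2 or _b are one class to them, and where a whole thing is asked for, a point or a joint stands for the part that bears it (a point fixed in the world has none). Each returns a list of dicts, best first, with "confidence" (0 to 1); they miss things now and then, are a little off and sometimes report something else, mostly with a low value. They report only what shows in the picture. A call takes as long as a camera call. They do not tell look-alikes from the thing itself.
- arm.find_in(camera, query): "centre" ([x, y, z] in m, in world coordinates, good to about 4 mm: the middle of the surface that is visible of it).
- arm.masks_of(camera, query): "pixels" (480x640 bool, what is visible of it).
- arm.mark_of(camera, query): "centre" ([x, y, z] in m, in world coordinates, good to about 4 mm: a listed point, or the origin of a listed thing).
The state is a dict: "t": time; "q": joint angles; "qd": joint speeds; "joint_efforts": joint torques, N m; "eef_pos": TCP position; "ee_rot": TCP orientation; "force": force on the tool from outside, world axes, zero at the start; "moment": the same for the moment, N m; "width": finger opening in m; "gripper_force": force on a finger pad.
Only numpy, scipy, OpenCV 4.12 (cv2) and the standard library are available. Lean on these libraries where they do the work, as an engineer would, in place of code of your own. Each camera call takes 0.05 s, during which the arm holds its last target. There are 200 camera calls.

## Working session

There is one attempt and no reset: what is moved stays moved. The work goes in short steps, Python scripts to look and compute and a shell command to move; the robot and the scene stay as the last step left them, time stands still between calls to the robot, and variables do not carry over. Pictures are saved under pics/ and viewed, at most 12 in all, crops included, and the job is handed in when it is done.

```bash
mkdir -p pics; ls
cat > h.py <<'E'
import numpy as np, cv2
from station import arm
def snap(cam,name,crop=None,scale=1):
    im=arm.grab_frame(cam)[:,:,::-1]
    if crop: x0,y0,x1,y1=crop; im=im[y0:y1,x0:x1]
    if scale!=1: im=cv2.resize(im,None,fx=scale,fy=scale,interpolation=cv2.INTER_CUBIC)
    cv2.imwrite(f'pics/{name}.png',im)
def px(cam,p):
    c=arm.calibration(cam); T=np.linalg.inv(c['world_from_camera'])
    K=np.array([[c['fx'],0,c['cx']],[0,c['fy'],c['cy']],[0,0,1]])
    return cv2.projectPoints(np.array(p,float).reshape(-1,1,3),cv2.Rodrigues(T[:3,:3])[0],T[:3,3],K,np.array(c['dist_coeffs']))[0].reshape(-1,2)
def ray(cam,uv,z):
    c=arm.calibration(cam); T=np.array(c['world_from_camera'])
    K=np.array([[c['fx'],0,c['cx']],[0,c['fy'],c['cy']],[0,0,1]])
    n=cv2.undistortPoints(np.array(uv,float).reshape(-1,1,2),K,np.array(c['dist_coeffs'])).reshape(-1,2)
    d=np.c_[n,np.ones(len(n))]@T[:3,:3].T; o=T[:3,3]
    return o+d*((z-o[2])/d[:,2])[:,None]
E
python3 - <<'E'
from h import *
np.set_printoptions(precision=4,suppress=True)
snap('top','top0'); snap('scene','scene0')
for cam in('top','scene'):
  print(cam,np.array(arm.calibration(cam)['world_from_camera'])[:3,3])
  for q in ['blue_bottle','orange_bottle','white_bottle','box','tray','tray_bar','tray_empty_end','lip_balm','jar','mug','lamp','lens_case']:
    print(q,[(np.round(d['centre'],3).tolist(),round(d['confidence'],2),px(cam,d['centre']).astype(int).tolist()[0]) for d in arm.mark_of(cam,q)])
s=arm.get_state();print(s['t'],s['eef_pos'],s['ee_rot'],s['width'],arm.grip_point_offset)
E
```

```text
pics
top [ 0.371  -0.1048  1.1793]
blue_bottle [([0.589, 0.172, 0.006], 0.47, [218, 264])]
orange_bottle [([0.567, 0.278, 0.005], 0.35, [180, 272])]
white_bottle [([0.761, -0.271, 0.001], 0.5, [378, 203]), ([0.633, -0.22, 0.006], 0.44, [361, 247])]
box [([0.608, -0.4, -0.002], 0.31, [426, 256])]
tray [([0.573, -0.169, 0.001], 0.96, [343, 269])]
tray_bar [([0.572, -0.166, 0.087], 0.94, [343, 263]), ([0.503, 0.264, 0.006], 0.66, [183, 295])]
tray_empty_end [([0.502, 0.262, 0.006], 0.66, [184, 295]), ([0.52, -0.105, 0.003], 0.62, [320, 288])]
lip_balm [([0.569, 0.276, 0.002], 0.6, [181, 271])]
jar [([0.518, 0.16, 0.006], 0.69, [222, 290])]
mug [([0.782, -0.091, 0.0], 0.78, [314, 196]), ([0.515, 0.16, 0.001], 0.67, [222, 291])]
lamp [([0.434, -0.536, -0.001], 0.8, [479, 318]), ([0.571, -0.171, 0.089], 0.63, [345, 264])]
lens_case [([0.51, 0.213, 0.004], 0.64, [202, 292])]
scene [1.1805 0.8445 0.8445]
blue_bottle [([0.519, 0.165, 0.006], 0.73, [410, 318]), ([0.593, 0.172, 0.004], 0.56, [384, 335])]
orange_bottle [([0.5, 0.259, 0.008], 0.82, [449, 341]), ([0.592, 0.174, 0.002], 0.6, [385, 336])]
white_bottle [([0.762, -0.272, -0.002], 0.69, [213, 256]), ([0.633, -0.216, 0.002], 0.58, [271, 249])]
box [([0.54, 0.216, -0.001], 0.61, [419, 339])]
tray [([0.569, -0.161, -0.004], 0.82, [306, 253]), ([0.431, -0.534, 0.002], 0.4, [278, 175])]
tray_bar [([0.57, -0.172, 0.092], 0.85, [302, 218])]
tray_empty_end [([0.518, -0.108, 0.002], 0.81, [336, 255])]
lip_balm [([0.563, 0.278, 0.001], 0.71, [431, 362]), ([0.432, -0.531, -0.001], 0.22, [278, 176])]
jar [([0.516, 0.168, 0.007], 0.59, [413, 318])]
mug [([0.784, -0.09, -0.003], 0.67, [240, 301])]
lamp [([0.431, -0.534, -0.001], 0.59, [278, 176])]
lens_case [([0.514, 0.212, 0.007], 0.55, [428, 330])]
1.3 [ 0.2249 -0.6364  0.2266] [-3.1415  0.     -2.8018] 0.0878668509261895 0.0188
```

View pics/top0.png

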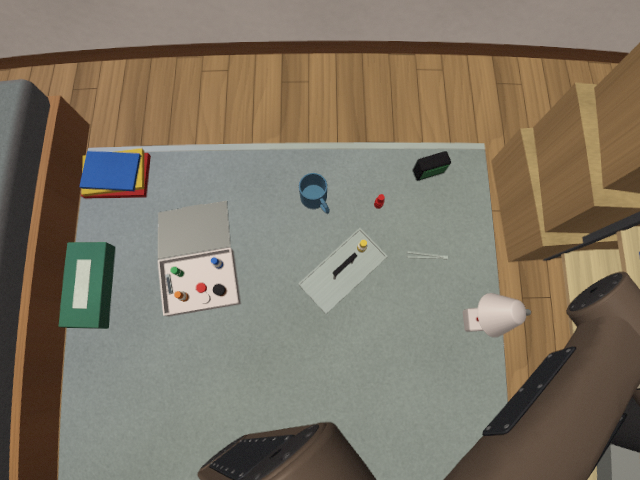

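View pics/scene0.png

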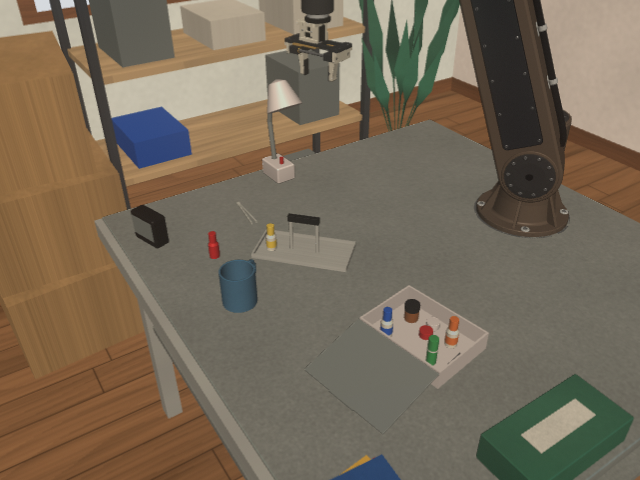

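Run:
```python
import cv2
a=cv2.imread('pics/top0.png')[225:325,150:270]; b=cv2.imread('pics/scene0.png')[260:400,350:510]
a=cv2.resize(a,(400,int(400*100/120)),interpolation=cv2.INTER_CUBIC); b=cv2.resize(b,(400,350),interpolation=cv2.INTER_CUBIC)
a=cv2.copyMakeBorder(a,0,350-a.shape[0],0,0,cv2.BORDER_CONSTANT)
cv2.imwrite('pics/crop0.png',cv2.hconcat([a,b]))
```

```text
(no output)
```

View pics/crop0.png

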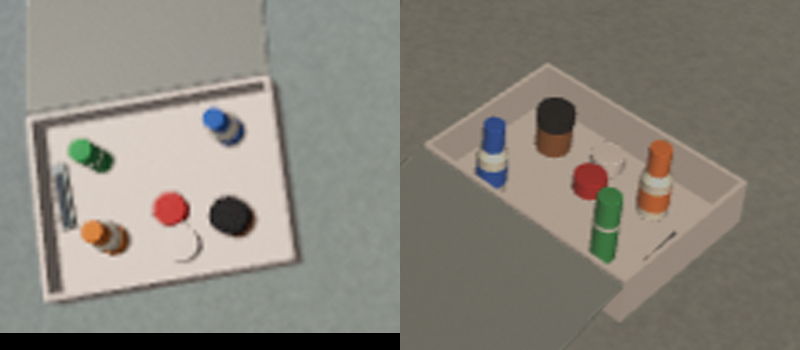

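The top view holds these candidates:
- Blue cap in the box at (214,261), scene (387,318).
- Orange cap at (179,295).
- Green balm at (176,271).
- Yellow cap on the tray at (363,245), which is the white_bottle.
- Red look-alike at (379,200).

The crop confirms that the bottle in the box with the blue cap and band is the target, with nothing tall close to it. Next I'll refine its position and the tray pose.

```bash
cat >> h.py <<'E'
from scipy.spatial.transform import Rotation as R
def rel(p,yaw,base=None,byaw=None):
    "tool-frame shift (cm) and wz (deg) from base (default: now) to world p, tool yaw (deg), tool down"
    s=arm.get_state(); p0=np.array(s['eef_pos'] if base is None else base); y0=np.degrees(s['ee_rot'][2]) if byaw is None else byaw
    d=R.from_euler('xyz',[180,0,y0],degrees=True).inv().apply(np.array(p)-p0)*100
    print('d',np.round(d,2),'wz',round(-((yaw-y0+180)%360-180),1))
E
python3 - <<'E'
from h import *
from scipy.optimize import least_squares
np.set_printoptions(precision=4,suppress=True)
ims={c:cv2.imread(f'pics/{c}0.png') for c in('top','scene')}
# blue bottle: mean of projected cap-cylinder pts vs mask centroid, both cams
def blob(c,box,lo,hi):
    x0,y0,x1,y1=box; m=cv2.inRange(cv2.cvtColor(ims[c][y0:y1,x0:x1],cv2.COLOR_BGR2HSV),lo,hi); v,u=np.nonzero(m); return np.array([u.mean()+x0,v.mean()+y0]),len(u),(u.min()+x0,u.max()+x0,v.min()+y0,v.max()+y0)
def hull_cent(c,x,y,z0,z1,r):
    a=np.linspace(0,6.28,24); P=[[x+r*np.cos(t),y+r*np.sin(t),z] for z in(z0,z1) for t in a]
    m=cv2.moments(cv2.convexHull((px(c,P)).astype(np.float32))); return np.array([m['m10'],m['m01']])/m['m00']
for n,boxes,lo,hi in [('blue',{'top':(205,250,228,275),'scene':(375,300,400,321)},(100,120,40),(130,255,255)),('yellow',{'top':(350,235,375,255),'scene':(260,220,285,237)},(20,120,60),(32,255,255))]:
    b={c:blob(c,boxes[c],lo,hi) for c in boxes}; print(n,b)
    for cams in (['top'],['scene'],['top','scene']):
        s=least_squares(lambda v:np.concatenate([hull_cent(c,v[0],v[1],.046,.070,.009)-b[c][0] for c in cams]),[.59,.17] if n=='blue' else [.63,-.22]); print(cams,s.x,s.fun)
# tray outline top: mask -> minAreaRect
for c in('top','scene'):
    arm.grab_frame(c)
    for q in('tray','blue_bottle','tray_bar'):
        for d in arm.masks_of(c,q):
            m=d['pixels']; v,u=np.nonzero(m); print(c,q,round(d['confidence'],2),len(u),u.min(),u.max(),v.min(),v.max())
            if q=='tray' and d['confidence']>.6:
                w=ray(c,np.c_[u,v],.012).astype(np.float32)[:,:2]; print(cv2.minAreaRect(w*1000))
# dark bar in top
g=cv2.cvtColor(ims['top'],cv2.COLOR_BGR2GRAY)[240:290,320:370]; v,u=np.nonzero(g<50); w=ray('top',np.c_[u+320,v+240],.1).astype(np.float32)[:,:2]
print('bar top',cv2.minAreaRect(w*1000))
g=cv2.cvtColor(ims['scene'],cv2.COLOR_BGR2GRAY)[205:230,280:328]; v,u=np.nonzero(g<50); w=ray('scene',np.c_[u+280,v+205],.095).astype(np.float32)[:,:2]
print('bar scene',cv2.minAreaRect(w*1000))
E
python3 - <<'E'
import cv2
a=cv2.imread('pics/top0.png')[220:320,290:395]
cv2.imwrite('pics/tray0.png',cv2.resize(a,None,fx=6,fy=6,interpolation=cv2.INTER_CUBIC))
E
```

```text
blue {'top': (array([215.2143, 261.2143]), 42, (np.int64(211), np.int64(222), np.int64(258), np.int64(267))), 'scene': (array([387.2577, 313.4948]), 97, (np.int64(384), np.int64(391), np.int64(307), np.int64(320)))}
['top'] [0.5869 0.169 ] [-0.  0.]
['scene'] [0.5885 0.1696] [-0.  0.]
['top', 'scene'] [0.588  0.1695] [-0.1497 -0.3878  0.1872 -0.1288]
yellow {'top': (array([362.14, 244.44]), 50, (np.int64(357), np.int64(366), np.int64(240), np.int64(251))), 'scene': (array([270.0253, 228.8608]), 79, (np.int64(267), np.int64(273), np.int64(223), np.int64(235)))}
['top'] [ 0.6287 -0.2164] [0. 0.]
['scene'] [ 0.6317 -0.2215] [ 0. -0.]
['top', 'scene'] [ 0.6301 -0.2188] [ 0.865  -0.5202  1.1495  0.321 ]
top tray 0.89 3369 299 386 229 312
((570.46484375, -167.26541137695312), (113.3841781616211, 233.3665008544922), 42.671783447265625)
top tray_bar 0.94 3299 299 386 230 312
top tray_bar 0.33 6975 158 240 201 315
scene tray 0.9 2871 252 354 214 270
((545.6281127929688, -192.31919860839844), (209.41940307617188, 233.20762634277344), 42.468414306640625)
scene blue_bottle 0.77 335 380 393 307 336
scene tray_bar 0.69 3067 251 354 214 271
scene tray_bar 0.48 390 443 458 315 348
bar top ((568.7088012695312, -166.30422973632812), (10.959501266479492, 75.33272552490234), 42.74774169921875)
bar scene ((573.3773193359375, -164.94219970703125), (31.1651668548584, 78.17912292480469), 42.13262176513672)
```

View pics/tray0.png

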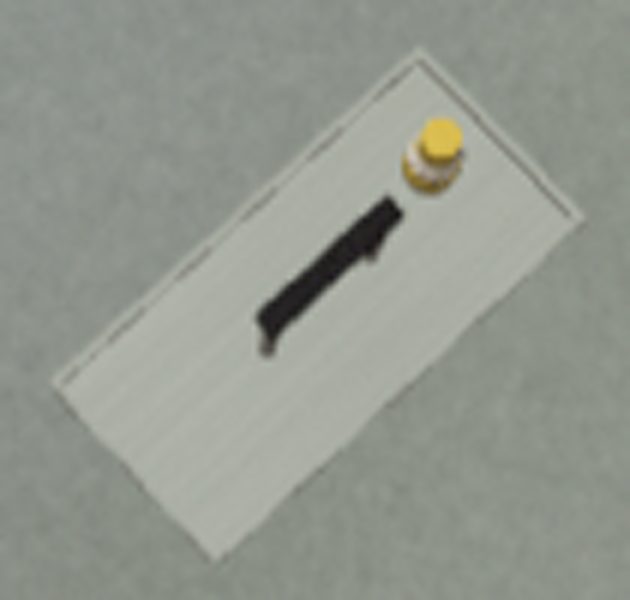

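The tray sits at about (0.570, -0.167) with yaw 132.7°. The yellow-cap bottle is at its upper right end, and the lower-left end near crop (170,450) is empty. The bottle is at (0.588, 0.1695). I'll work out the moves from here, passing the lamp on the base side.

Run:
```python
from h import *
y=np.degrees(arm.get_state()['ee_rot'][2])
for p in [(.17,-.43,.227),(.36,-.26,.227),(.588,.1695,.20)]: rel(p,132.7)
```

```text
d [-1.7  21.29 -0.04] wz 66.8
d [-25.28  30.99  -0.04] wz 66.8
d [-61.09  63.88   2.66] wz 66.8
```

```bash
python3 -m crank '[{"dx":-0.5,"dy":5},{"dx":-1,"dy":10},{"dx":-1.3,"dy":16},{"dx":-1.7,"dy":21.3},{"dx":-6.5,"dy":23.3},{"dx":-11,"dy":25.2},{"dx":-16,"dy":27.2},{"dx":-21,"dy":29.2},{"dx":-25.3,"dy":31},{"dx":-25.3,"dy":31}]' 4.4 10
python3 - <<'E'
from h import *
rel((.588,.1695,.15),132.7)
E
```

```text
d [-61.09  63.88   7.66] wz 66.8$[0]: bad value
```

```bash
python3 -m crank '[{"dx":-0.5,"dy":5,"dz":0,"wx":0,"wy":0,"wz":0},{"dx":-1,"dy":10,"dz":0,"wx":0,"wy":0,"wz":0},{"dx":-1.3,"dy":16,"dz":0,"wx":0,"wy":0,"wz":0},{"dx":-1.7,"dy":21.3,"dz":0,"wx":0,"wy":0,"wz":0},{"dx":-6.5,"dy":23.3,"dz":0,"wx":0,"wy":0,"wz":0},{"dx":-11,"dy":25.2,"dz":0,"wx":0,"wy":0,"wz":0},{"dx":-16,"dy":27.2,"dz":0,"wx":0,"wy":0,"wz":0},{"dx":-21,"dy":29.2,"dz":0,"wx":0,"wy":0,"wz":0},{"dx":-25.3,"dy":31,"dz":0,"wx":0,"wy":0,"wz":0},{"dx":-25.3,"dy":31,"dz":0,"wx":0,"wy":0,"wz":0}]' 4.4 10
python3 - <<'E'
from h import *
rel((.588,.1695,.15),132.7)
E
```

```text
t: 2.95
eef_pos: [0.3622, -0.2582, 0.2268]
ee_rot: [-3.141, 0.001, -2.798]
force: [-0.0, 0.7, -0.6]
width: 0.0442
gripper_force: 0.0
d [-35.67  32.66   7.68] wz 67.0
```

```bash
python3 -m crank '[{"dx":-4,"dy":3.7,"dz":0,"wx":0,"wy":0,"wz":8},{"dx":-8,"dy":7.3,"dz":0,"wx":0,"wy":0,"wz":16},{"dx":-12,"dy":11,"dz":0,"wx":0,"wy":0,"wz":24},{"dx":-16,"dy":14.7,"dz":0,"wx":0,"wy":0,"wz":32},{"dx":-20,"dy":18.3,"dz":0,"wx":0,"wy":0,"wz":40},{"dx":-24,"dy":22,"dz":1,"wx":0,"wy":0,"wz":48},{"dx":-28,"dy":25.6,"dz":3,"wx":0,"wy":0,"wz":56},{"dx":-32,"dy":29.3,"dz":5,"wx":0,"wy":0,"wz":64},{"dx":-35.7,"dy":32.7,"dz":7,"wx":0,"wy":0,"wz":67},{"dx":-35.7,"dy":32.7,"dz":7.7,"wx":0,"wy":0,"wz":67}]'
python3 - <<'E'
from h import *
rel((.588,.1695,.048),132.7); snap('scene','s1',(330,200,530,350),3)
E
```

```text
t: 4.2
eef_pos: [0.5884, 0.1691, 0.1473]
ee_rot: [-3.139, -0.0, 2.313]
force: [-0.3, -1.1, -0.1]
width: 0.0438
gripper_force: 0.0
d [ 0.06 -0.    9.93] wz -0.2
```

View pics/s1.png

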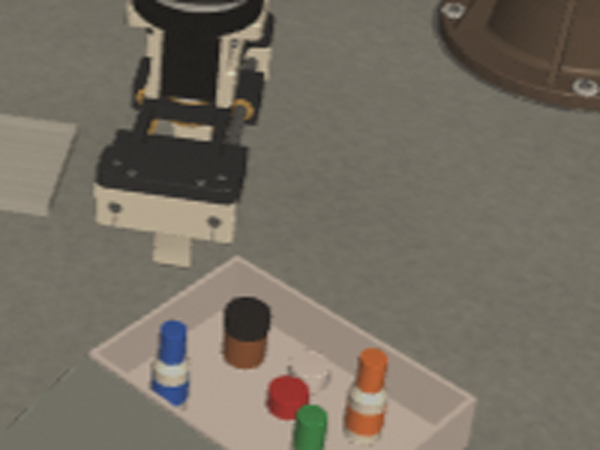

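The gripper hangs directly over the blue bottle (crop 173,345). Nothing stands where the fingers will come down.

```bash
python3 -m crank '[{"dx":0,"dy":0,"dz":2,"wx":0,"wy":0,"wz":0},{"dx":0,"dy":0,"dz":4,"wx":0,"wy":0,"wz":0},{"dx":0,"dy":0,"dz":6,"wx":0,"wy":0,"wz":0},{"dx":0,"dy":0,"dz":7.5,"wx":0,"wy":0,"wz":0},{"dx":0,"dy":0,"dz":8.5,"wx":0,"wy":0,"wz":0},{"dx":0,"dy":0,"dz":9.3,"wx":0,"wy":0,"wz":0},{"dx":0,"dy":0,"dz":9.9,"wx":0,"wy":0,"wz":0},{"dx":0,"dy":0,"dz":9.9,"wx":0,"wy":0,"wz":0},{"dx":0,"dy":0,"dz":9.9,"wx":0,"wy":0,"wz":0},{"dx":0,"dy":0,"dz":9.9,"wx":0,"wy":0,"wz":0}]'
python3 - <<'E'
from h import *
snap('scene','s2',(330,200,530,350),3)
E
```

```text
t: 5.5
eef_pos: [0.588, 0.1677, 0.0509]
ee_rot: [3.141, 0.0, 2.312]
force: [-0.2, 0.2, -0.3]
width: 0.0441
gripper_force: 0.0
```

View pics/s2.png

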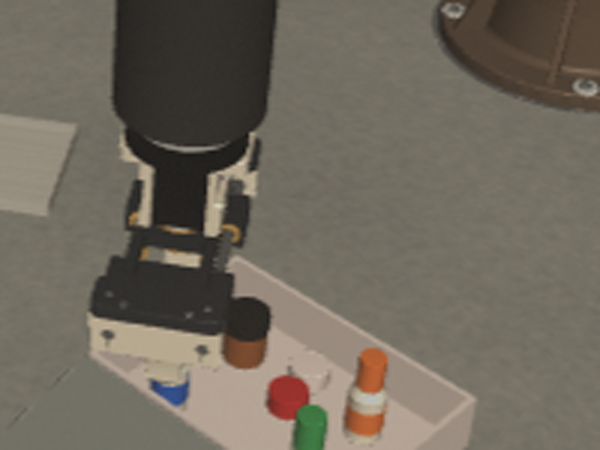

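```bash
python3 -m crank '[{"dx":0,"dy":0,"dz":0.3,"wx":0,"wy":0,"wz":0},{"dx":0,"dy":0,"dz":0.3,"wx":0,"wy":0,"wz":0},{"dx":0,"dy":0,"dz":0.3,"wx":0,"wy":0,"wz":0},{"dx":0,"dy":0,"dz":0.3,"wx":0,"wy":0,"wz":0},{"dx":0,"dy":0,"dz":0.3,"wx":0,"wy":0,"wz":0},{"dx":0,"dy":0,"dz":0.3,"wx":0,"wy":0,"wz":0},{"dx":0,"dy":0,"dz":0.3,"wx":0,"wy":0,"wz":0},{"dx":0,"dy":0,"dz":0.3,"wx":0,"wy":0,"wz":0},{"dx":0,"dy":0,"dz":0.3,"wx":0,"wy":0,"wz":0},{"dx":0,"dy":0,"dz":0.3,"wx":0,"wy":0,"wz":0}]' 0.5 12
```

```text
t: 6.8
eef_pos: [0.5878, 0.1675, 0.0476]
ee_rot: [-3.142, 0.0, 2.312]
force: [0.4, -0.2, 0.9]
width: 0.0168
gripper_force: 12.0
```

```bash
python3 -m crank '[{"dx":0,"dy":0,"dz":-0.7,"wx":0,"wy":0,"wz":0},{"dx":0,"dy":0,"dz":-2,"wx":0,"wy":0,"wz":0},{"dx":0,"dy":0,"dz":-4,"wx":0,"wy":0,"wz":0},{"dx":0,"dy":0,"dz":-6,"wx":0,"wy":0,"wz":0},{"dx":0,"dy":0,"dz":-8,"wx":0,"wy":0,"wz":0},{"dx":0,"dy":0,"dz":-10,"wx":0,"wy":0,"wz":0},{"dx":0,"dy":0,"dz":-12,"wx":0,"wy":0,"wz":0},{"dx":0,"dy":0,"dz":-13,"wx":0,"wy":0,"wz":0},{"dx":0,"dy":0,"dz":-13.5,"wx":0,"wy":0,"wz":0},{"dx":0,"dy":0,"dz":-13.5,"wx":0,"wy":0,"wz":0}]'
python3 - <<'E'
from h import *
rel((.515,-.1075,.18),132.7); snap('scene','s3',(330,180,530,330),3)
E
```

```text
t: 8.05
eef_pos: [0.5877, 0.1675, 0.1825]
ee_rot: [3.142, -0.0, 2.312]
force: [0.1, 0.4, -0.6]
width: 0.0168
gripper_force: 12.0
d [-15.38 -23.93   0.25] wz -0.2
```

View pics/s3.png

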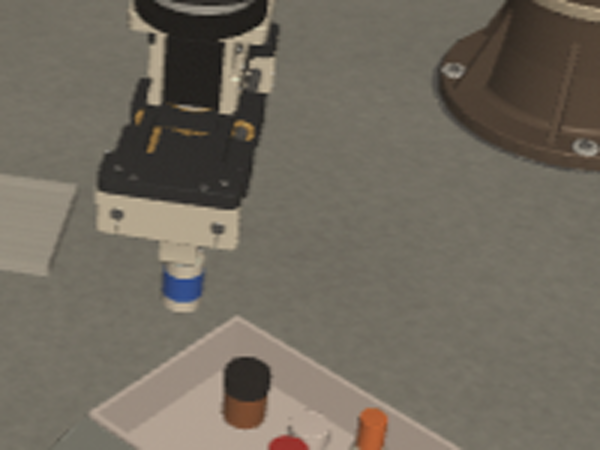

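The bottle hangs upright in the fingers (crop 183,285). Now I'll carry it over the tray's empty end.

```bash
python3 -m crank '[{"dx":-1,"dy":-1.6,"dz":0,"wx":0,"wy":0,"wz":0},{"dx":-3.1,"dy":-4.8,"dz":0,"wx":0,"wy":0,"wz":0},{"dx":-5.5,"dy":-8.6,"dz":0,"wx":0,"wy":0,"wz":0},{"dx":-8,"dy":-12.4,"dz":0,"wx":0,"wy":0,"wz":0},{"dx":-10.4,"dy":-16.2,"dz":0,"wx":0,"wy":0,"wz":0},{"dx":-12.7,"dy":-19.8,"dz":0,"wx":0,"wy":0,"wz":0},{"dx":-14.3,"dy":-22.3,"dz":0,"wx":0,"wy":0,"wz":0},{"dx":-15.1,"dy":-23.5,"dz":0,"wx":0,"wy":0,"wz":0},{"dx":-15.4,"dy":-23.9,"dz":0,"wx":0,"wy":0,"wz":0},{"dx":-15.4,"dy":-23.9,"dz":0,"wx":0,"wy":0,"wz":0}]'
python3 - <<'E'
from h import *
rel((.515,-.1075,.056),132.7)
E
```

```text
t: 9.35
eef_pos: [0.5155, -0.1073, 0.1824]
ee_rot: [-3.142, -0.0, 2.312]
force: [-0.1, -0.4, 0.5]
width: 0.0166
gripper_force: 12.0
d [ 0.02 -0.05 12.64] wz -0.2
```

```bash
python3 -m crank '[{"dx":0,"dy":0,"dz":1,"wx":0,"wy":0,"wz":0},{"dx":0,"dy":0,"dz":3,"wx":0,"wy":0,"wz":0},{"dx":0,"dy":0,"dz":5,"wx":0,"wy":0,"wz":0},{"dx":0,"dy":0,"dz":7,"wx":0,"wy":0,"wz":0},{"dx":0,"dy":0,"dz":9,"wx":0,"wy":0,"wz":0},{"dx":0,"dy":0,"dz":10.7,"wx":0,"wy":0,"wz":0},{"dx":0,"dy":0,"dz":11.8,"wx":0,"wy":0,"wz":0},{"dx":0,"dy":0,"dz":12.4,"wx":0,"wy":0,"wz":0},{"dx":0,"dy":0,"dz":12.7,"wx":0,"wy":0,"wz":0},{"dx":0,"dy":0,"dz":12.7,"wx":0,"wy":0,"wz":0}]'
python3 - <<'E'
from h import *
snap('scene','s4',(240,150,400,280),4.5)
E
```

```text
t: 10.6
eef_pos: [0.5156, -0.1074, 0.0558]
ee_rot: [3.141, 0.0, 2.312]
force: [0.7, 0.7, -0.1]
width: 0.0165
gripper_force: 12.0
```

View pics/s4.png

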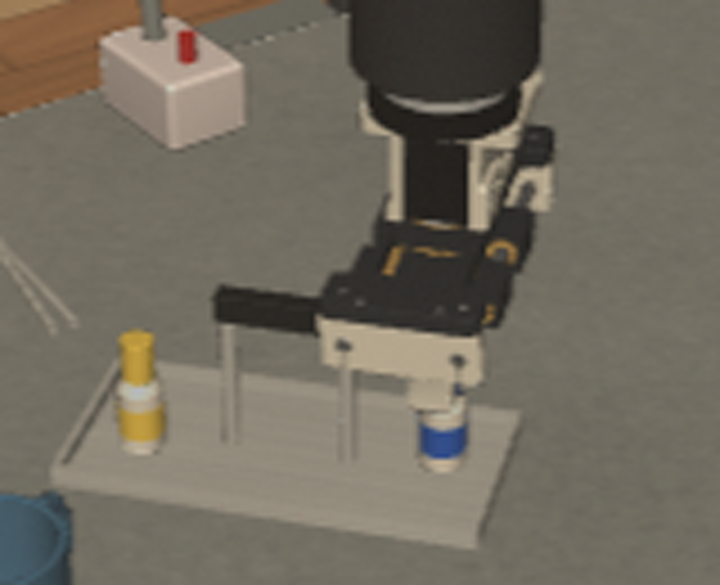

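The bottle hangs over the empty end, about 8 mm above the floor (crop 442,440), clear of the handle. I'll lower it slowly onto the tray.

```bash
python3 -m crank '[{"dx":0,"dy":0,"dz":0.2,"wx":0,"wy":0,"wz":0},{"dx":0,"dy":0,"dz":0.4,"wx":0,"wy":0,"wz":0},{"dx":0,"dy":0,"dz":0.5,"wx":0,"wy":0,"wz":0},{"dx":0,"dy":0,"dz":0.6,"wx":0,"wy":0,"wz":0},{"dx":0,"dy":0,"dz":0.65,"wx":0,"wy":0,"wz":0},{"dx":0,"dy":0,"dz":0.7,"wx":0,"wy":0,"wz":0},{"dx":0,"dy":0,"dz":0.75,"wx":0,"wy":0,"wz":0},{"dx":0,"dy":0,"dz":0.8,"wx":0,"wy":0,"wz":0},{"dx":0,"dy":0,"dz":0.8,"wx":0,"wy":0,"wz":0},{"dx":0,"dy":0,"dz":0.8,"wx":0,"wy":0,"wz":0}]'
```

```text
t: 11.9
eef_pos: [0.5154, -0.1074, 0.0476]
ee_rot: [3.142, -0.0, 2.312]
force: [0.9, -1.5, -0.6]
width: 0.0166
gripper_force: 12.0
```

```bash
python3 -m crank '[{"dx":0,"dy":0,"dz":0.02,"wx":0,"wy":0,"wz":0},{"dx":0,"dy":0,"dz":0.04,"wx":0,"wy":0,"wz":0},{"dx":0,"dy":0,"dz":0.06,"wx":0,"wy":0,"wz":0},{"dx":0,"dy":0,"dz":0.08,"wx":0,"wy":0,"wz":0},{"dx":0,"dy":0,"dz":0.08,"wx":0,"wy":0,"wz":0},{"dx":0,"dy":0,"dz":0.08,"wx":0,"wy":0,"wz":0},{"dx":0,"dy":0,"dz":0.08,"wx":0,"wy":0,"wz":0},{"dx":0,"dy":0,"dz":0.08,"wx":0,"wy":0,"wz":0},{"dx":0,"dy":0,"dz":0.08,"wx":0,"wy":0,"wz":0},{"dx":0,"dy":0,"dz":0.08,"wx":0,"wy":0,"wz":0}]'
```

```text
t: 13.15
eef_pos: [0.5158, -0.1076, 0.0475]
ee_rot: [3.141, 0.001, 2.312]
force: [-1.8, 0.3, 8.3]
width: 0.0168
gripper_force: 12.0
```

Contact at 8 N, so the bottle is standing on the tray floor. Release to 4.4 cm, then check.

```bash
python3 -m crank '[{"dx":0,"dy":0,"dz":0.03,"wx":0,"wy":0,"wz":0},{"dx":0,"dy":0,"dz":0.03,"wx":0,"wy":0,"wz":0},{"dx":0,"dy":0,"dz":0.03,"wx":0,"wy":0,"wz":0},{"dx":0,"dy":0,"dz":0.03,"wx":0,"wy":0,"wz":0},{"dx":0,"dy":0,"dz":0.03,"wx":0,"wy":0,"wz":0},{"dx":0,"dy":0,"dz":0.03,"wx":0,"wy":0,"wz":0},{"dx":0,"dy":0,"dz":0,"wx":0,"wy":0,"wz":0},{"dx":0,"dy":0,"dz":-1,"wx":0,"wy":0,"wz":0},{"dx":0,"dy":0,"dz":-2,"wx":0,"wy":0,"wz":0},{"dx":0,"dy":0,"dz":-3,"wx":0,"wy":0,"wz":0}]' 4.4
```

```text
t: 14.4
eef_pos: [0.5157, -0.1074, 0.0779]
ee_rot: [3.141, 0.0, 2.312]
force: [-0.4, 0.4, -0.3]
width: 0.0442
gripper_force: 0.0
```

```bash
python3 -m crank '[{"dx":0,"dy":0,"dz":-2,"wx":0,"wy":0,"wz":0},{"dx":0,"dy":0,"dz":-4,"wx":0,"wy":0,"wz":0},{"dx":0,"dy":0,"dz":-6,"wx":0,"wy":0,"wz":0},{"dx":0,"dy":0,"dz":-7.5,"wx":0,"wy":0,"wz":0},{"dx":-2,"dy":0,"dz":-8,"wx":0,"wy":0,"wz":0},{"dx":-4,"dy":0,"dz":-8,"wx":0,"wy":0,"wz":0},{"dx":-6,"dy":0,"dz":-8,"wx":0,"wy":0,"wz":0},{"dx":-8,"dy":0,"dz":-8,"wx":0,"wy":0,"wz":0},{"dx":-8,"dy":0,"dz":-8,"wx":0,"wy":0,"wz":0},{"dx":-8,"dy":0,"dz":-8,"wx":0,"wy":0,"wz":0}]'
python3 - <<'E'
from h import *
np.set_printoptions(precision=4,suppress=True)
snap('scene','s5',(240,150,400,280),4.5); snap('top','t5')
for cam in('top','scene'):
  for q in('tray','tray_bar'): print(cam,q,[(np.round(d['centre'],3),round(d['confidence'],2)) for d in arm.mark_of(cam,q)])
  for d in arm.masks_of(cam,'tray'):
    v,u=np.nonzero(d['pixels']); print(len(u),cv2.minAreaRect(ray(cam,np.c_[u,v],.012).astype(np.float32)[:,:2]*1000))
rel((.5695,-.166,.073),132.7)
E
```

```text
t: 15.65
eef_pos: [0.5691, -0.1667, 0.1561]
ee_rot: [-3.141, -0.001, 2.311]
force: [-0.5, -0.2, -0.0]
width: 0.0438
gripper_force: 0.0
top tray [(array([ 0.571, -0.167,  0.002]), 0.97)]
top tray_bar [(array([ 0.572, -0.166,  0.088]), 0.68), (array([ 0.519, -0.107,  0.005]), 0.18)]
1746 ((569.8201293945312, -165.778076171875), (112.41725158691406, 230.09690856933594), 42.35795974731445)
2540 ((598.4778442382812, 290.71612548828125), (301.7906494140625, 105.21747589111328), 9.153067588806152)
scene tray [(array([ 0.572, -0.164, -0.003]), 0.67), (array([ 0.607, -0.401, -0.002]), 0.52)]
scene tray_bar [(array([ 0.572, -0.17 ,  0.093]), 0.68)]
2840 ((545.017578125, -191.1387481689453), (209.90292358398438, 233.5570068359375), 41.9724006652832)
d [0.01 0.02 8.4 ] wz -0.2
```

View pics/s5.png

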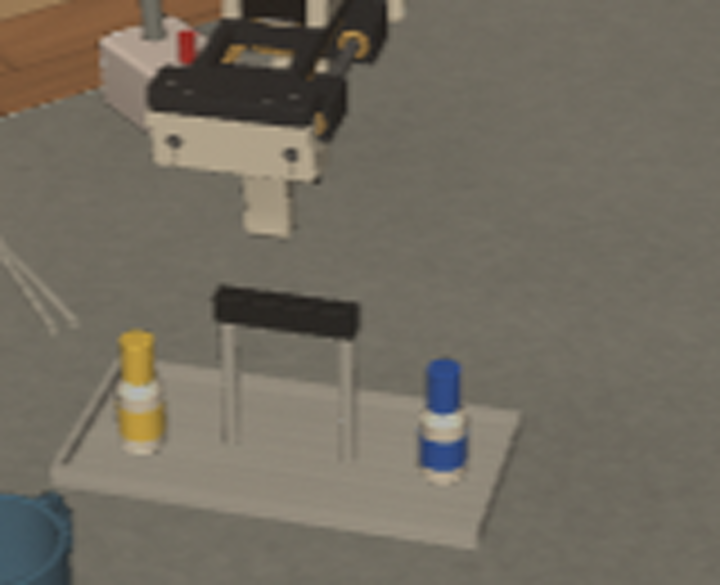

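Both bottles are standing, yellow at crop (138,400) and blue at (443,430), and the gripper is over the bar. Descend.

```bash
python3 -m crank '[{"dx":0,"dy":0,"dz":1,"wx":0,"wy":0,"wz":0},{"dx":0,"dy":0,"dz":2.5,"wx":0,"wy":0,"wz":0},{"dx":0,"dy":0,"dz":4,"wx":0,"wy":0,"wz":0},{"dx":0,"dy":0,"dz":5.5,"wx":0,"wy":0,"wz":0},{"dx":0,"dy":0,"dz":6.8,"wx":0,"wy":0,"wz":0},{"dx":0,"dy":0,"dz":7.7,"wx":0,"wy":0,"wz":0},{"dx":0,"dy":0,"dz":8.2,"wx":0,"wy":0,"wz":0},{"dx":0,"dy":0,"dz":8.4,"wx":0,"wy":0,"wz":0},{"dx":0,"dy":0,"dz":8.4,"wx":0,"wy":0,"wz":0},{"dx":0,"dy":0,"dz":8.4,"wx":0,"wy":0,"wz":0}]'
python3 - <<'E'
from h import *
snap('scene','s6',(240,150,400,280),4.5)
E
```

```text
t: 17.3
eef_pos: [0.5698, -0.1665, 0.0732]
ee_rot: [3.141, 0.001, 2.312]
force: [0.1, 0.1, -0.0]
width: 0.0441
gripper_force: 0.0
```

View pics/s6.png

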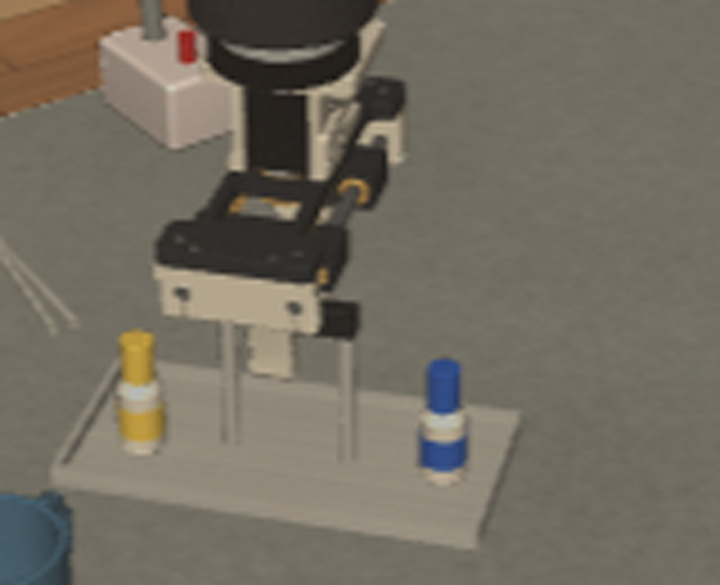

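The fingers straddle the bar near its middle, between the posts at crop x 230 and 346. I'll check the expected parallax and close gently first.

```bash
python3 - <<'E'
from h import *
s=arm.get_state(); p=np.array(s['eef_pos']); d=np.array([np.cos(np.radians(42.5)),np.sin(np.radians(42.5)),0])
for k in(0,.022,.04): print(k,(px('scene',p+k*d)-[240,150])*4.5)
t=np.array([np.cos(np.radians(132.5)),np.sin(np.radians(132.5)),0]); b=np.array([.570,-.1665,.06])
print((px('scene',[b-.032*t,b+.032*t])-[240,150])*4.5)
E
python3 -m crank '[{"dx":0,"dy":0,"dz":0,"wx":0,"wy":0,"wz":0},{"dx":0,"dy":0,"dz":0,"wx":0,"wy":0,"wz":0},{"dx":0,"dy":0,"dz":0,"wx":0,"wy":0,"wz":0},{"dx":0,"dy":0,"dz":0,"wx":0,"wy":0,"wz":0},{"dx":0,"dy":0,"dz":0,"wx":0,"wy":0,"wz":0},{"dx":0,"dy":0,"dz":0,"wx":0,"wy":0,"wz":0},{"dx":0,"dy":0,"dz":0,"wx":0,"wy":0,"wz":0},{"dx":0,"dy":0,"dz":0,"wx":0,"wy":0,"wz":0},{"dx":0,"dy":0,"dz":0,"wx":0,"wy":0,"wz":0},{"dx":0,"dy":0,"dz":0,"wx":0,"wy":0,"wz":0}]' 0.3 10
```

```text
0 [[289.09278302 342.34773047]]
0.022 [[277.65154683 365.09348843]]
0.04 [[268.07340286 384.1355253 ]]
[[230.65737938 355.67049177]
 [348.40972322 371.59312521]]
t: 18.6
eef_pos: [0.5693, -0.1665, 0.0726]
ee_rot: [-3.141, -0.0, 2.312]
force: [-0.3, 0.7, -2.8]
width: 0.0121
gripper_force: 10.0
```

```bash
python3 -m crank '[{"dx":0,"dy":0,"dz":0,"wx":0,"wy":0,"wz":0},{"dx":0,"dy":0,"dz":0,"wx":0,"wy":0,"wz":0},{"dx":0,"dy":0,"dz":0,"wx":0,"wy":0,"wz":0},{"dx":0,"dy":0,"dz":0,"wx":0,"wy":0,"wz":0},{"dx":0,"dy":0,"dz":-0.1,"wx":0,"wy":0,"wz":0},{"dx":0,"dy":0,"dz":-0.3,"wx":0,"wy":0,"wz":0},{"dx":0,"dy":0,"dz":-0.6,"wx":0,"wy":0,"wz":0},{"dx":0,"dy":0,"dz":-0.9,"wx":0,"wy":0,"wz":0},{"dx":0,"dy":0,"dz":-1,"wx":0,"wy":0,"wz":0},{"dx":0,"dy":0,"dz":-1,"wx":0,"wy":0,"wz":0}]' 0.3 58
python3 -c "
from h import *;s=arm.get_state();print(s['moment'])"
```

```text
t: 19.85
eef_pos: [0.5695, -0.1665, 0.0829]
ee_rot: [3.141, 0.0, 2.312]
force: [-0.6, 0.0, -4.5]
width: 0.0115
gripper_force: 58.0
[-0.05439391  0.05172268  0.00513712]
```

The tray is up 1 cm, the weight reads 4.5 N and the moment is small. I'll keep lifting smoothly.

```bash
python3 -m crank '[{"dx":0,"dy":0,"dz":-0.3,"wx":0,"wy":0,"wz":0},{"dx":0,"dy":0,"dz":-0.9,"wx":0,"wy":0,"wz":0},{"dx":0,"dy":0,"dz":-1.7,"wx":0,"wy":0,"wz":0},{"dx":0,"dy":0,"dz":-2.6,"wx":0,"wy":0,"wz":0},{"dx":0,"dy":0,"dz":-3.5,"wx":0,"wy":0,"wz":0},{"dx":0,"dy":0,"dz":-4.4,"wx":0,"wy":0,"wz":0},{"dx":0,"dy":0,"dz":-5.3,"wx":0,"wy":0,"wz":0},{"dx":0,"dy":0,"dz":-6.1,"wx":0,"wy":0,"wz":0},{"dx":0,"dy":0,"dz":-6.6,"wx":0,"wy":0,"wz":0},{"dx":0,"dy":0,"dz":-6.8,"wx":0,"wy":0,"wz":0}]'; python3 -m crank '[{"dx":0,"dy":0,"dz":-0.3,"wx":0,"wy":0,"wz":0},{"dx":0,"dy":0,"dz":-0.9,"wx":0,"wy":0,"wz":0},{"dx":0,"dy":0,"dz":-1.7,"wx":0,"wy":0,"wz":0},{"dx":0,"dy":0,"dz":-2.6,"wx":0,"wy":0,"wz":0},{"dx":0,"dy":0,"dz":-3.5,"wx":0,"wy":0,"wz":0},{"dx":0,"dy":0,"dz":-4.3,"wx":0,"wy":0,"wz":0},{"dx":0,"dy":0,"dz":-5,"wx":0,"wy":0,"wz":0},{"dx":0,"dy":0,"dz":-5.5,"wx":0,"wy":0,"wz":0},{"dx":0,"dy":0,"dz":-5.8,"wx":0,"wy":0,"wz":0},{"dx":0,"dy":0,"dz":-5.9,"wx":0,"wy":0,"wz":0}]'; python3 -m crank '[{"dx":0,"dy":0,"dz":0,"wx":0,"wy":0,"wz":0},{"dx":0,"dy":0,"dz":0,"wx":0,"wy":0,"wz":0},{"dx":0,"dy":0,"dz":0,"wx":0,"wy":0,"wz":0},{"dx":0,"dy":0,"dz":0,"wx":0,"wy":0,"wz":0},{"dx":0,"dy":0,"dz":0,"wx":0,"wy":0,"wz":0},{"dx":0,"dy":0,"dz":0,"wx":0,"wy":0,"wz":0},{"dx":0,"dy":0,"dz":0,"wx":0,"wy":0,"wz":0},{"dx":0,"dy":0,"dz":0,"wx":0,"wy":0,"wz":0},{"dx":0,"dy":0,"dz":0,"wx":0,"wy":0,"wz":0},{"dx":0,"dy":0,"dz":0,"wx":0,"wy":0,"wz":0}]'
python3 - <<'E'
from h import *
snap('scene','s7',(220,100,400,240),4.3)
E
```

```text
t: 21.1
eef_pos: [0.5695, -0.1665, 0.151]
ee_rot: [3.141, 0.0, 2.312]
force: [0.4, -0.0, -3.4]
width: 0.0114
gripper_force: 58.0
t: 22.35
eef_pos: [0.5694, -0.1665, 0.2098]
ee_rot: [3.142, -0.0, 2.312]
force: [0.4, 1.2, -4.7]
width: 0.0115
gripper_force: 58.0
t: 23.6
eef_pos: [0.5695, -0.1665, 0.2098]
ee_rot: [-3.142, -0.0, 2.312]
force: [-0.5, -1.6, -3.1]
width: 0.0116
gripper_force: 58.0
```

View pics/s7.png

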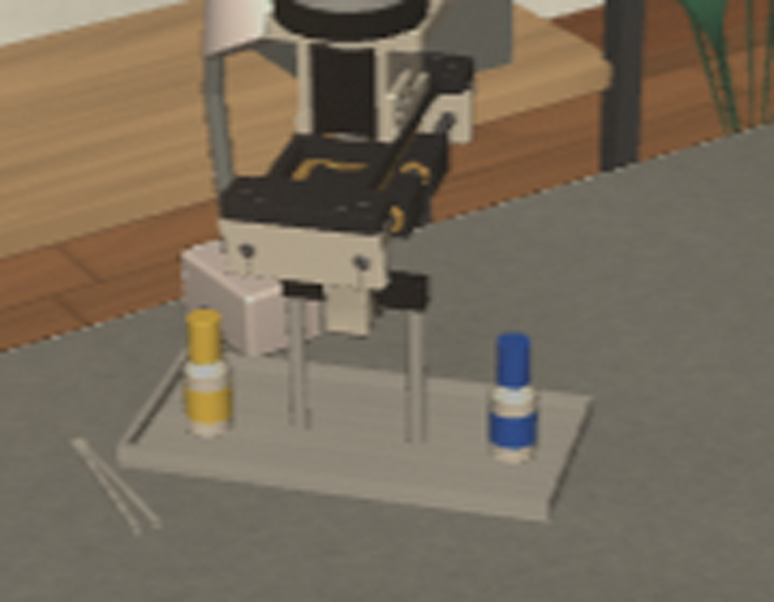

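The tray is about 13.7 cm up and looks level, with both bottles standing at their ends: yellow at crop (207,375), blue at (513,400). Handing in.

```bash
python3 -c "
from station import arm
print(arm.job_done())"
```

```text
the job is handed in; nothing more can be done
None
```

I stood the blue-cap bottle on the tray's empty end, then handed in with the tray gripped by its bar, about 13.7 cm up and level, both bottles standing, at 23.6 s.

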